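# Open the cage shutter of a transfer box and hold it

### The arm

A 6-joint arm with a two-finger parallel gripper is mounted at the origin on the work surface. World frame = base frame: x ahead of the robot, y to its left, z up, the work surface at z = 0. Lengths are in m, angles in rad, forces in N, time in s.
With the tool pointing down it reaches from about 0.35 to 0.875 m from the base axis. Payload 4.2 kg.
Tool frame: the origin (TCP) lies at the very end of the fingers, on their centre line; the grasp point (between the pads) lies 19 mm behind it (ctrl.hold_point_z is the z of the grasp point in the tool frame, in m); z points along the fingers, y is the direction in which the jaws open and shut (so a half turn about z gives the same grasp; the last joint's range is limited). The gripper opens to 87 mm and grips with 3 to 60 N. Pads are 19 mm wide; open, the fingers measure 117 mm over their backs; the gripper's body (75 mm by 190 mm) begins 51 mm behind the grasp point.
Start: joints at [-0.888, 0.385, 0.008, 0, -1.194, -0.259], TCP at [0.257, -0.57, 0.223] pointing down, gripper open.
Joint ranges: [-3.14, 3.14], [-1.21, 2.06], [-1.07, 1.41], [-3.16, 2.05], [-2.99, -0.16], [-3.1, 3.1]. Speed limits (rad/s): [2.79, 2.79, 3.14, 3.14, 3.14, 3.14].

### API

Orientations are given as a 3x3 rotation matrix whose columns are the frame's x, y, z axes.
In Python, from rig import ctrl, imaging gives the robot as it stands.
- The arm moves only by the tool move_arm, never from a script. Its argument "commands" is a list of rows, each a list of 5 numbers: the shift along the tool's x, y, z in m, then the turn about the tool's z in degrees, then the opening, from 0 (shut) to 1 (fully open). A call has 1 to 20 rows; each row is the pose to reach, as a shift and turn from the pose commanded when the call began, along the tool's axes at that moment; what a row does not reach only later rows make up. A row lasts 1/10 s, in which the tool goes at most 50 mm and 8.59 degrees, less where a joint would pass 70% of its speed; a pose out of reach is approached as far as the arm can. A call with a gripper value outside its range is refused whole. The fingers move at their own pace and stop on an object; the grip force is fixed at half the most. Time passes only in rows, so rows that repeat a pose let the fingers close. It gives the time, the measured TCP pose, the force and the opening at its end, in the units of the state.
- ctrl.sense(): the state, without advancing time (a new reading comes with each control period).
- imaging.grab_frame(name): name is "side" or "top"; returns a dict with "image" (420x560x3 uint8, red, green, blue), "intrinsics" (3x3 intrinsics, pixels), "cam_to_world" (4x4, takes a point from camera to world coordinates). Camera axes: x right, y up, looking along -z (the intrinsics and any distortion apply to the point x, -y, -z); pixel columns grow to the right and rows downward; lengths in m; the calibration is good to about 2 mm. A picture is of the moment at which its call begins. There is no depth.
- ctrl.job_done(): hands the job in, once; it reports no verdict.
The state is a dict: "time_s": time; "q": joint angles; "joint_vel": joint speeds; "joint_efforts": joint torques, N m; "position": TCP position; "tcp_rot": TCP orientation; "ft_force": force on the tool from outside, world axes, zero at the start; "torque": the same for the moment, N m; "grip_width": finger opening in m.
Only numpy, scipy, OpenCV 4.12 (cv2) and the standard library are available. Lean on these libraries where they do the work, as an engineer would, in place of code of your own. Each camera call takes 0.05 s, during which the arm holds its last target. There are 200 camera calls.

### The job

Open the way from the mesh cage into the transfer drawer, as for moving snails: first push the open drawer fully home until it clicks in at its detent, then flip the steel safety catch that lies in front of the lever right over to the other side, and then pull the ball-ended lever towards the front of the box as far as it goes, which raises the shutter. The lever springs shut when let go, so finish still holding it with the gripper at the end of its travel, with the drawer shut and the catch over; leave the tubs and the pen around the box where they are.

Things in the scene. Friction and masses are not known exactly. Their poses are not given: they have to be found in the camera images.
- unit: Transfer box, fixed on the bench, turned up to 0.4 rad; origin on the bench under the lever's pivot. Box x runs from its front (drawer, robot side) to its back (mesh cage), y to the robot's left, z up; box coordinates below in mm. Drawer housing x -85 to 55, y +-145, deck top z 90; shutter guide posts x 70, y +-123, top z 177; mesh cage x 80 to 290, y +-145, top z 150.
- drawer (a joint): How far the drawer stands out, in m: 0 is fully home, at most 0.085; starts 0.04 to 0.07 open. It slides along box x (push to box +x to close) with 1 to 2 N of friction. A sprung roller detent resists from about 17 mm on, with up to about 11 N; past about 8 mm it draws the drawer in and then holds it at 0.
- drawer_front (a point): Centre of the outer face of the black drawer front (250 wide, 66 tall, box z 14 to 80; its face is at box x -95 when home); moves with the drawer.
- drawer_handle (a point): Middle of the steel bow handle on the drawer front: a round bar 8 mm thick, 90 long along box y, its centre line 28 mm out from the front's face at z 48. The drawer may be pushed on the handle or on the front.
- catch (a joint): Angle of the safety catch in rad: 0 lies level across in front of the lever and blocks it; it grows as the free end is lifted up and over towards box +y; 1.57 is straight up, 2.8 is flipped over against its stop on the left. It turns freely: let go below about 1.5 it falls back, beyond about 1.65 it falls over to 2.8 by itself.
- catch_pivot (a point): The catch's hinge, at box (8, 45, 180), barrel radius 8 mm; its axis runs along box x. The post carrying it is 20 x 16, at x 23, y 45, top z 168; the closed catch rests on a keeper post 12 x 10 at x 8, y -31, top z 173.
- catch_grip (a point): Middle of the catch's cross grip, a round bar 12 mm thick, 32 long along box x, at the free end of a flat strap 5 mm thick (x), 14 deep, 125 mm from the hinge. With the catch closed at box (8, -80, 180). Can be pinched from above across its ends (fingers closing along box x); it turns between the fingers as the catch swings. Lifting it takes about 1 N; the catch weighs 90 g.
- lever (a joint): Angle of the lever in rad: 0 at rest (leaning 0.35 rad to the back), 0.70 at its stop (leaning 0.35 rad to the front). With the catch closed it moves less than 0.1. A spring pulls it back to 0: about 4 N at the knob at first, 6 N at the stop; under this load the lever may lag the hand's path by up to 15 mm, so pull until it stops.
- lever_pivot (a point): The lever's pivot, at box (0, 0, 125); its axis runs along box y. Steel cheeks stand on both sides of it (x +-22, y +-10 to +-15, top z 142).
- lever_knob (a point): Centre of the lever's black ball knob, 34 mm in diameter, 115 mm from the pivot on a 12 mm steel rod. At rest at box (39, 0, 233), at the stop at box (-39, 0, 233); it swings in the box's x-z plane. Can be pinched from above with the fingers closing along box y.
- shutter (a joint): Height in m of the aluminium shutter plate in front of the cage: 0 shut, 0.051 fully raised. It is moved by the lever's rear arm.
- tub_middle (a point): Middle (half-way up) of an open clear plastic tub, 158 x 118 x 65 mm, loose on the bench beside the box. Leave it alone.
- lidded_tub_middle (a point): Middle of a clear plastic tub with a white lid, 143 x 108 x 68 mm, loose on the bench beside the box. Leave it alone.
- marker_middle (a point): Middle of a marker pen, 132 mm long and 18 thick, lying loose on the bench to the right of the drawer. Leave it alone.

How it is judged:
On the way, in this order (a step that is already met when the one before it is completed fails the run):
1. the drawer is fully home at its detent (value of joint drawer below 0.003 m), for 0.2 s.
2. the catch is flipped over, the lever not yet pulled (value of joint catch above 2.3 rad and value of joint lever below 0.15 rad and value of joint drawer below 0.003 m), for 0.1 s.
3. the lever is pulled to the end of its travel (value of joint lever above 0.6 rad), for 0.3 s.
At the end, for the whole second after the job is handed in: The fingers hold the lever (at least 2 N) within 0.13 rad of its stop (15 mm at the knob), the shutter is raised at least 41 of its 51 mm, the catch is flipped over (beyond 2.3 rad) and the drawer is home to within 3 mm (value of joint lever above 0.6 rad and value of joint shutter above 0.042 m and contact force between the fingers and lever above 2 N and value of joint catch above 2.3 rad and value of joint drawer below 0.003 m); the arm keeps its last pose, push and grip.
It fails at once if the shutter is opened while the drawer is not home (value of joint lever above 0.15 rad and value of joint drawer above 0.006 m).
It fails at once if a tub or the pen is pushed away from its place (more than 30 mm) (distance of any of tub_middle, lidded_tub_middle, marker_middle from where it was at the start of the episode above 0.03 m).
It also fails if it takes over 69 s, if anything falls off the work surface, if the arm or the gripper's body presses on something with over 40 N, if the wrist force passes 120 N, or if a joint passes its speed limit or range.

## Working session

There is one attempt and no reset: what is moved stays moved. The work goes in short steps, Python scripts to look and compute and a tool call to move; the robot and the scene stay as the last step left them, time stands still between calls to the robot, and variables do not carry over. Pictures are saved under pics/ and viewed, about 8 in all and at most 12, crops included, and the job is handed in when it is done.

Besides the shell and the picture viewer there is one more tool, called after ">>>" in YAML: its name, and indented under it one key for each argument. move_arm: Moves the arm, as the interface text tells. Its arguments: {"type":"object","properties":{"commands":{"type":"array"}},"required":["commands"]}

```bash
mkdir -p pics; ls; python3 - <<'E'
from rig import ctrl, imaging
import cv2, numpy as np
np.set_printoptions(precision=4,suppress=True)
for n in("top","side"):
    f=imaging.grab_frame(n); cv2.imwrite(f"pics/{n}0.png",f["image"][...,::-1]); np.savez(f"pics/{n}0.npz",**f); print(n,f["intrinsics"],f["cam_to_world"],f.keys())
s=ctrl.sense();print(s)
E
```

```text
pics
top [[458.9358   0.     277.0942]
 [  0.     458.9358 206.2415]
 [  0.       0.       1.    ]] [[-0.01    0.9863 -0.1648  0.3887]
 [-0.9999 -0.0097  0.0026  0.0063]
 [ 0.001   0.1648  0.9863  1.2406]
 [ 0.      0.      0.      1.    ]] dict_keys(['image', 'intrinsics', 'cam_to_world'])
side [[474.6388   0.     276.4555]
 [  0.     474.6388 210.5648]
 [  0.       0.       1.    ]] [[ 0.8884  0.3209 -0.3283  0.1943]
 [-0.4589  0.6381 -0.6183 -0.72  ]
 [ 0.0111  0.6999  0.7141  1.0139]
 [ 0.      0.      0.      1.    ]] dict_keys(['image', 'intrinsics', 'cam_to_world'])
{'time_s': 0.1, 'q': array([-0.8884,  0.3855,  0.0068, -0.0005, -1.194 , -0.2586]), 'joint_vel': array([ 0.0008, -0.0035,  0.0043,  0.002 ,  0.0015, -0.0008]), 'joint_efforts': array([ -0.0002, -39.1689,  18.7935,   4.2319,   0.0135,  -0.0001]), 'position': array([ 0.2568, -0.5692,  0.2216]), 'tcp_rot': array([[-0.9116, -0.4111, -0.0009],
       [-0.4111,  0.9116,  0.0017],
       [ 0.0001,  0.0019, -1.    ]]), 'ft_force': array([ 0.7106, -0.0278,  0.098 ]), 'torque': array([-0.0297, -0.0582,  0.0507]), 'grip_width': 0.08707032313132612}
```

View pics/top0.png

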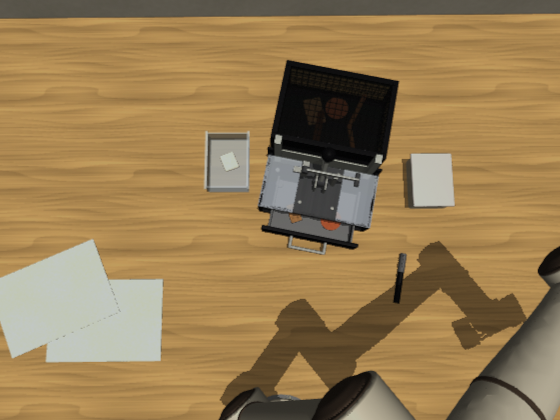

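View pics/side0.png

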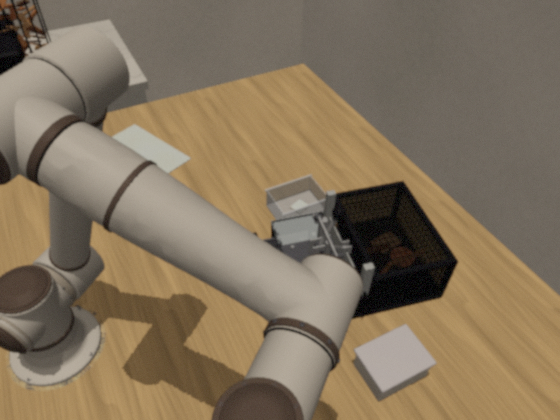

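The top view shows the box with its cage corners near (289,62) and (398,80), guide posts at (278,140) and (378,158), and the drawer handle near (307,246). In the side view the arm hides part of the box. I'll enlarge the top view for precise points.

```bash
python3 - <<'E'
import cv2
im=cv2.imread("pics/top0.png")[50:260,250:410]
cv2.imwrite("pics/crop.png",cv2.resize(im,None,fx=2.85,fy=2.85,interpolation=cv2.INTER_CUBIC)) if 0 else cv2.imwrite("pics/crop.png",cv2.resize(im[60:210],None,fx=4,fy=4,interpolation=cv2.INTER_CUBIC))
E
```

```text
(no output)
```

View pics/crop.png

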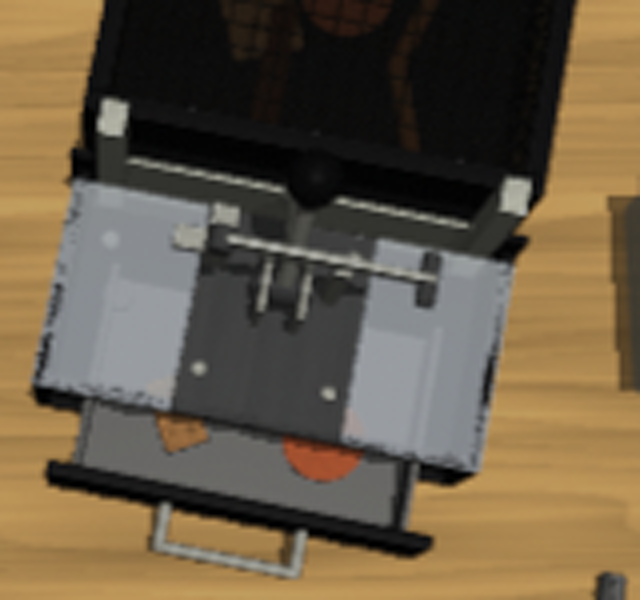

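The crop (4×, offset 250,110) shows the post tops at (113,117) and (515,195), the knob at (313,178), the catch grip at (429,280) and the handle middle at (227,560). Next I fit the box pose.

```bash
cat > h.py <<'E'
import numpy as np
from scipy.optimize import least_squares
def proj(f,P):
    T=np.linalg.inv(f["cam_to_world"]);p=np.atleast_2d(P)@T[:3,:3].T+T[:3,3]
    K=f["intrinsics"];return np.c_[K[0,0]*p[:,0]/-p[:,2]+K[0,2],K[1,1]*-p[:,1]/-p[:,2]+K[1,2]]
def w(b,p):
    c,s=np.cos(b[2]),np.sin(b[2]);p=np.atleast_2d(p)/1e3
    return np.c_[b[0]+c*p[:,0]-s*p[:,1],b[1]+s*p[:,0]+c*p[:,1],p[:,2]]
E
python3 - <<'E'
from h import *
np.set_printoptions(precision=4,suppress=True)
f=dict(np.load("pics/top0.npz"))
px=np.array([(113,117),(515,195),(313,178),(429,280),(36,393),(478,473),(227,560)])/4+[250,110]-.4
def P(v):return w(v,[(70,123,177),(70,-123,177),(39,0,233),(8,-80,180),(-85,145,90),(-85,-145,90),(-123-v[3]*1e3,0,48)])
r=least_squares(lambda v:(proj(f,P(v))-px).ravel(),[.55,0,-.15,.05],loss="soft_l1")
print(r.x,r.fun.reshape(-1,2));b=r.x;np.save("b.npy",b)
print(P(b)[[2,3,6]])
c,s=np.cos(b[2]),np.sin(b[2]);print("box axes",c,s)
E
```

```text
[ 0.6363 -0.1056 -0.2026  0.0436] [[-0.3333  0.535 ]
 [ 0.1147  0.012 ]
 [ 0.3129  0.5775]
 [-0.1433 -0.0334]
 [-1.3068 -1.9146]
 [ 0.8719 -0.1935]
 [ 0.1681  0.0305]]
[[ 0.6745 -0.1134  0.233 ]
 [ 0.6281 -0.1855  0.18  ]
 [ 0.4731 -0.072   0.048 ]]
box axes 0.9795435749049555 -0.20123216656990997
```

>>> move_arm:
  commands:
    - [-0.375,0.384,0,36,0]
    - [-0.375,0.384,0,36,0]
    - [-0.375,0.384,0,36,0]
    - [-0.375,0.384,0,36,0]
    - [-0.375,0.384,0,36,0]
    - [-0.375,0.384,0,36,0]
    - [-0.375,0.384,0,36,0]
    - [-0.375,0.384,0,36,0]
    - [-0.375,0.384,0,36,0]
    - [-0.375,0.384,0,36,0]
    - [-0.375,0.384,0,36,0]
    - [-0.375,0.384,0,36,0]
    - [-0.375,0.384,0,36,0]
    - [-0.375,0.384,0.184,36,0]
    - [-0.375,0.384,0.184,36,0]
    - [-0.375,0.384,0.184,36,0]
    - [-0.375,0.384,0.184,36,0]
    - [-0.375,0.384,0.184,36,0]
    - [-0.375,0.384,0.184,36,0]
    - [-0.375,0.384,0.184,36,0]

```text
time_s: 2.1
position: [0.4425, -0.0658, 0.0405]
tcp_rot: [[-0.979, 0.204, 0.004], [0.204, 0.979, 0.001], [-0.004, 0.001, -1.0]]
ft_force: [0.3, -0.0, 0.0]
grip_width: 0.0005
```

>>> move_arm:
  commands:
    - [-0.007,0,0,0,0]
    - [-0.014,0,0,0,0]
    - [-0.021,0,0,0,0]
    - [-0.028,0,0,0,0]
    - [-0.035,0,0,0,0]
    - [-0.042,0,0,0,0]
    - [-0.048,0,0,0,0]
    - [-0.053,0,0,0,0]
    - [-0.058,0,0,0,0]
    - [-0.061,0,0,0,0]
    - [-0.061,0,0,0,0]
    - [-0.061,0,0,0,0]

```text
time_s: 3.3
position: [0.4988, -0.0783, 0.0377]
tcp_rot: [[-0.979, 0.204, -0.004], [0.204, 0.979, -0.001], [0.004, -0.001, -1.0]]
ft_force: [-2.7, -1.7, -2.2]
grip_width: 0.0005
```

```bash
cat > look.py <<'E'
import sys,cv2
from rig import ctrl,imaging
from h import *
np.set_printoptions(precision=4,suppress=True)
b=np.load("b.npy")
def box(p):
    c,s=np.cos(b[2]),np.sin(b[2]);d=np.array(p)-[b[0],b[1],0]
    return np.array([c*d[0]+s*d[1],-s*d[0]+c*d[1],d[2]])*1e3
s=ctrl.sense();print(s["time_s"],"tcp in box mm",box(s["position"]),s["ft_force"],s["grip_width"])
R=s["tcp_rot"];print("tool yaw rel box deg",np.degrees(np.arctan2(R[1,0],R[0,0])-b[2]))
for a in sys.argv[1:]:   # cam:x0:y0:x1:y1:scale:out
    n,x0,y0,x1,y1,k,o=a.split(":");im=imaging.grab_frame(n)["image"][...,::-1]
    cv2.imwrite("pics/"+o,cv2.resize(im[int(y0):int(y1),int(x0):int(x1)],None,fx=float(k),fy=float(k),interpolation=cv2.INTER_CUBIC))
E
python3 look.py top:250:120:410:270:4:a.png
```

```text
3.3 tcp in box mm [-140.205    -0.987    37.6755] [-2.7364 -1.6943 -2.2029] 0.0005133356557031324
tool yaw rel box deg 179.8519804562075
```

View pics/a.png

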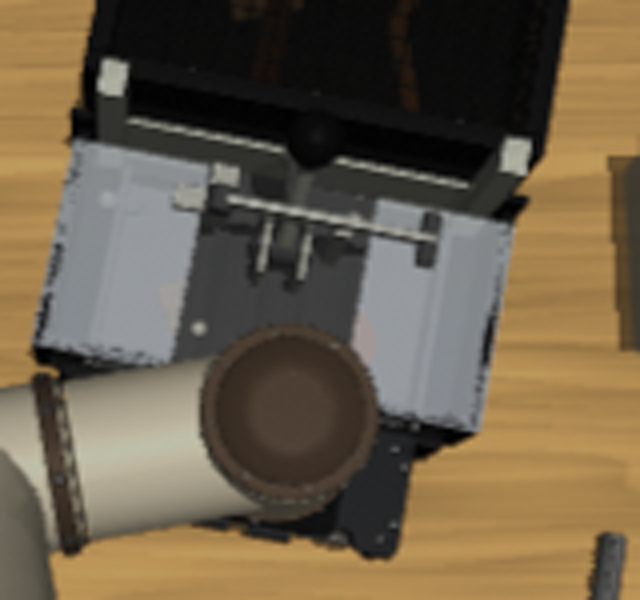

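The wrist hides the drawer front here, but the drawer is clearly nearly in. I'll push a little further and watch the force for the end stop.

>>> move_arm:
  commands:
    - [-0.002,0,0,0,0]
    - [-0.004,0,0,0,0]
    - [-0.006,0,0,0,0]
    - [-0.008,0,0,0,0]
    - [-0.008,0,0,0,0]
    - [-0.008,0,0,0,0]

```text
time_s: 3.95
position: [0.5036, -0.0791, 0.0377]
tcp_rot: [[-0.979, 0.205, -0.01], [0.205, 0.979, 0.0], [0.01, -0.002, -1.0]]
ft_force: [-12.5, 5.6, 6.5]
grip_width: 0.0008
```

```bash
python3 look.py
```

```text
3.95 tcp in box mm [-135.3115   -0.8112   37.7455] [-12.4575   5.631    6.4517] 0.0007526817346621989
tool yaw rel box deg 179.80574057736945
```

>>> move_arm:
  commands:
    - [-0.002,0,0,0,0]
    - [-0.004,0,0,0,0]
    - [-0.004,0,0,0,0]
    - [-0.004,0,0,0,0]

```text
time_s: 4.35
position: [0.5038, -0.0794, 0.0376]
tcp_rot: [[-0.979, 0.205, -0.018], [0.205, 0.979, 0.001], [0.018, -0.003, -1.0]]
ft_force: [-19.2, 11.2, 14.2]
grip_width: 0.0004
```

```bash
python3 look.py
```

```text
4.35 tcp in box mm [-135.1089   -0.9983   37.5926] [-19.1655  11.2284  14.1958] 0.00044945116898088133
tool yaw rel box deg 179.76417370021161
```

The drawer is hard against its stop: it moved no further while the force rose. I'll back off, raise the arm, turn the tool for the catch and check.

>>> move_arm:
  commands:
    - [0.03,0,0,0,0]
    - [0.06,0,0,0,0]
    - [0.06,0,-0.05,0,0]
    - [0.06,0,-0.1,0,0]
    - [0.06,0,-0.15,0,0]
    - [0.06,0,-0.2,0,0]
    - [0.06,0,-0.24,0,0.7]
    - [0.06,-0.08,-0.24,90,0.7]
    - [0.06,-0.08,-0.24,90,0.7]
    - [0.06,-0.08,-0.24,90,0.7]
    - [0.06,-0.08,-0.24,90,0.7]
    - [0.06,-0.08,-0.24,90,0.7]
    - [0.06,-0.08,-0.24,90,0.7]
    - [0.06,-0.08,-0.24,90,0.7]
    - [0.06,-0.08,-0.24,90,0.7]
    - [0.06,-0.08,-0.24,90,0.7]
    - [0.06,-0.08,-0.24,90,0.7]
    - [0.06,-0.08,-0.24,90,0.7]
    - [0.06,-0.08,-0.24,90,0.7]

```text
time_s: 6.25
position: [0.4288, -0.2101, 0.2742]
tcp_rot: [[0.136, 0.99, 0.019], [0.988, -0.137, 0.065], [0.067, 0.01, -0.998]]
ft_force: [0.1, 0.6, 0.0]
grip_width: 0.0612
```

```bash
python3 look.py top:250:120:410:270:4:b.png
```

```text
6.25 tcp in box mm [-182.2109 -144.1854  274.194 ] [0.0787 0.5603 0.023 ] 0.06123175687665815
tool yaw rel box deg 93.7498848746231
```

View pics/b.png

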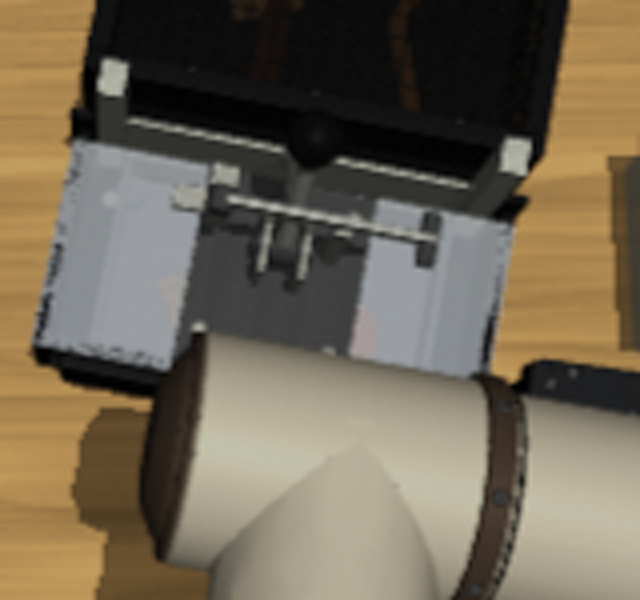

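Front left edge looks flush (drawer shut), but the tool pose is a bit off target; I'll check the joints.

```bash
python3 -c "
from rig import ctrl;s=ctrl.sense();print(s['q'],s['joint_vel'],s['tcp_rot'],s['position'])"
```

```text
[-0.15934064  0.10117702 -0.21738406 -0.0700242  -1.24546717 -3.09616524] [ 3.72804831e-02 -9.33444471e-03 -1.16856542e-02 -1.07665322e-02
 -1.33296344e-02  6.73824146e-05] [[ 0.13506551  0.99067462  0.01791951]
 [ 0.98862909 -0.13594911  0.06426781]
 [ 0.06610463  0.00903539 -0.99777179]] [ 0.42857949 -0.2097495   0.27410584]
```

>>> move_arm:
  commands:
    - [0,0,0,0,0.7]
    - [0,0,0,0,0.7]
    - [0,0,0,0,0.7]

```text
time_s: 6.6
position: [0.4278, -0.2074, 0.2735]
tcp_rot: [[0.132, 0.991, 0.015], [0.989, -0.132, 0.066], [0.067, 0.006, -0.998]]
ft_force: [-0.7, 0.4, 0.8]
grip_width: 0.061
```

```bash
python3 look.py; python3 -c "
from rig import ctrl;s=ctrl.sense();print(s['q'],s['joint_vel'],s['tcp_rot'],s['position'])"
```

```text
6.6 tcp in box mm [-183.8165 -141.7607  273.5439] [-0.716   0.3955  0.8315] 0.06097316121883396
tool yaw rel box deg 94.02380663557666
[-0.15539985  0.10018771 -0.21953769 -0.07116988 -1.24741335 -3.09627945] [-0.00021558  0.00028667 -0.00230443 -0.00164744 -0.00188559  0.00066951] [[ 0.13170129  0.99117904  0.01479437]
 [ 0.98900188 -0.13239605  0.06592855]
 [ 0.06730571  0.00594879 -0.99771467]] [ 0.42775418 -0.207438    0.27354393]
```

>>> move_arm:
  commands:
    - [0,0,0,-170,0.7]
    - [0,0,0,-170,0.7]
    - [0,0,0,-170,0.7]
    - [0,0,0,-170,0.7]
    - [0,0,0,-170,0.7]
    - [0,0,0,-170,0.7]
    - [0,0,0,-170,0.7]
    - [0,0,0,-170,0.7]
    - [0,0,0,-170,0.7]
    - [0,0,0,-170,0.7]
    - [0,0,0,-170,0.7]
    - [0,0,0,-170,0.7]
    - [0,0,0,-170,0.7]
    - [0,0,0,-170,0.7]
    - [0,0,0,-170,0.7]
    - [0,0,0,-170,0.7]
    - [0,0,0,-170,0.7]
    - [0,0,0,-170,0.7]
    - [0,0,0,-170,0.7]
    - [0,0,0,-170,0.7]

```text
time_s: 8.6
position: [0.4276, -0.2075, 0.2734]
tcp_rot: [[-0.297, -0.955, 0.014], [-0.953, 0.297, 0.066], [-0.067, 0.006, -0.998]]
ft_force: [-0.3, -0.0, 0.0]
grip_width: 0.0608
```

```bash
python3 look.py; python3 -c "
from rig import ctrl;s=ctrl.sense();print(s['q'],s['joint_vel'],s['tcp_rot'],s['position'])"
```

```text
8.6 tcp in box mm [-183.9237 -141.8598  273.4234] [-0.2992 -0.0468  0.0195] 0.06083911028041082
tool yaw rel box deg -95.70192219301846
[-0.15561927  0.10031451 -0.2196896  -0.07118745 -1.24750011 -0.12380361] [ 1.57186335e-03 -4.93774813e-04 -1.06132569e-04  1.07123008e-03
  1.14649483e-03  1.14078074e+00] [[-0.29688237 -0.95480469  0.01445168]
 [-0.95253869  0.29717675  0.06600014]
 [-0.06731194  0.0058285  -0.99771495]] [ 0.42762927 -0.20751344  0.27342341]
```

```bash
cat > go.py <<'E'
import sys
from look import *
def shift(s,t,dz=0):
    d=w(b,t)[0]-s["position"];return (s["tcp_rot"].T@d).round(4)
E
python3 - <<'E'
from go import *
for t in [(8,-80,235),(8,-80,168)]: print(t,shift(s,t))
E
```

```text
8.6 tcp in box mm [-183.9237 -141.8598  273.4234] [-0.2992 -0.0468  0.0195] 0.06083911028041082
tool yaw rel box deg -95.70192219301846
(8, -80, 235) [-0.0779 -0.1851  0.0427]
(8, -80, 168) [-0.0733 -0.1855  0.1095]
```

>>> move_arm:
  commands:
    - [-0.02,-0.045,0.01,-6,0.7]
    - [-0.04,-0.09,0.02,-6,0.7]
    - [-0.06,-0.14,0.03,-6,0.7]
    - [-0.078,-0.185,0.043,-6,0.7]
    - [-0.078,-0.185,0.043,-6,0.7]
    - [-0.078,-0.185,0.043,-6,0.7]
    - [-0.078,-0.185,0.043,-6,0.7]

```text
time_s: 9.3
position: [0.6272, -0.187, 0.2349]
tcp_rot: [[-0.202, -0.979, 0.014], [-0.977, 0.202, 0.066], [-0.067, -0.0, -0.998]]
ft_force: [-0.1, -0.6, -0.0]
grip_width: 0.0607
```

```bash
python3 - <<'E'
import sys; sys.argv+=["top:250:100:410:250:4:c.png","side:200:150:440:330:3.3:d.png"]
from go import *
s=ctrl.sense()
for t in [(8,-80,235),(8,-80,168)]: print(t,shift(s,t))
E
```

```text
9.3 tcp in box mm [  7.4785 -81.6145 234.8837] [-0.0886 -0.5707 -0.0077] 0.060664409027453604
tool yaw rel box deg -90.04839649114176
(8, -80, 235) [-0.002  -0.0007  0.0012]
(8, -80, 168) [ 0.0026 -0.0006  0.068 ]
```

View pics/d.png

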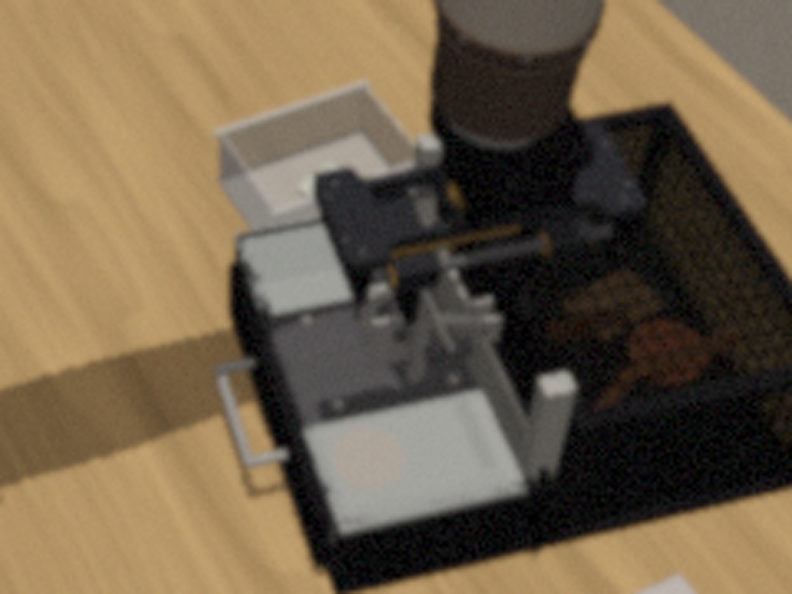

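The drawer is home (handle only at crop ~(240,410), front flush) and the gripper is above the catch. Descend and pinch.

>>> move_arm:
  commands:
    - [0.001,0,0.025,0,0.7]
    - [0.002,0,0.05,0,0.7]
    - [0.003,0,0.068,0,0.7]
    - [0.003,0,0.068,0,0.7]
    - [0.003,0,0.068,0,0.3]
    - [0.003,0,0.068,0,0.2]
    - [0.003,0,0.068,0,0.2]
    - [0.003,0,0.068,0,0.2]
    - [0.003,0,0.068,0,0.2]
    - [0.003,0,0.068,0,0.2]

```text
time_s: 10.4
position: [0.6296, -0.186, 0.1671]
tcp_rot: [[-0.202, -0.979, 0.018], [-0.977, 0.203, 0.065], [-0.067, -0.004, -0.998]]
ft_force: [2.3, -0.5, 0.8]
grip_width: 0.0312
```

```bash
python3 - <<'E'
from go import *
for a in range(0,126,9):
    th=np.radians(a); print(a,shift(s,(8,45-125*np.cos(th)+0,168+125*np.sin(th)))-0)
E
```

```text
10.4 tcp in box mm [  9.6108 -80.1638 167.1405] [ 2.3483 -0.488   0.8247] 0.031227207961085256
tool yaw rel box deg -90.05910146457298
0 [-0.0002  0.0016 -0.0009]
9 [-0.0031  0.0015 -0.0203]
18 [-0.0089  0.0015 -0.039 ]
27 [-0.0176  0.0014 -0.0566]
36 [-0.029   0.0013 -0.0725]
45 [-0.0427  0.0013 -0.0866]
54 [-0.0585  0.0013 -0.0983]
63 [-0.0758  0.0012 -0.1074]
72 [-0.0944  0.0012 -0.1136]
81 [-0.1138  0.0012 -0.1169]
90 [-0.1334  0.0013 -0.1171]
99 [-0.1528  0.0013 -0.1143]
108 [-0.1715  0.0013 -0.1084]
117 [-0.1891  0.0014 -0.0997]
```

Gripped at 31 mm. Now follow the arc.

>>> move_arm:
  commands:
    - [-0.001,0,-0.01,0,0.2]
    - [-0.003,0,-0.02,0,0.2]
    - [-0.006,0,-0.03,0,0.2]
    - [-0.009,0,-0.039,0,0.2]
    - [-0.013,0,-0.048,0,0.2]
    - [-0.018,0,-0.057,0,0.2]
    - [-0.023,0,-0.065,0,0.2]
    - [-0.029,0,-0.073,0,0.2]
    - [-0.036,0,-0.08,0,0.2]
    - [-0.043,0,-0.087,0,0.2]
    - [-0.043,0,-0.087,0,0.2]

```text
time_s: 11.5
position: [0.6373, -0.149, 0.257]
tcp_rot: [[-0.201, -0.979, 0.018], [-0.977, 0.202, 0.066], [-0.068, -0.004, -0.998]]
ft_force: [4.6, -1.7, -3.2]
grip_width: 0.0312
```

```bash
python3 - <<'E'
from go import *
for a in range(45,127,9):
    th=np.radians(a); print(a,shift(s,(9.5,45-125*np.cos(th)+0,168+125*np.sin(th)))-0)
E
```

```text
11.5 tcp in box mm [  9.7096 -42.3147 256.9541] [ 4.6077 -1.6802 -3.1899] 0.031201660635811493
tool yaw rel box deg -90.0229421611605
45 [0.0011 0.0002 0.0005]
54 [-0.0146  0.0002 -0.0112]
63 [-0.032   0.0001 -0.0203]
72 [-0.0506  0.0001 -0.0266]
81 [-0.0699  0.0001 -0.0298]
90 [-0.0896  0.0001 -0.03  ]
99 [-0.109   0.0001 -0.0272]
108 [-0.1277  0.0002 -0.0213]
117 [-0.1453  0.0002 -0.0126]
126 [-0.1612  0.0003 -0.0012]
```

>>> move_arm:
  commands:
    - [-0.007,0,-0.006,0,0.2]
    - [-0.015,0,-0.012,0,0.2]
    - [-0.023,0,-0.016,0,0.2]
    - [-0.032,0,-0.0205,0,0.2]
    - [-0.041,0,-0.024,0,0.2]
    - [-0.051,0,-0.027,0,0.2]
    - [-0.06,0,-0.0285,0,0.2]
    - [-0.07,0,-0.03,0,0.2]
    - [-0.08,0,-0.0305,0,0.2]
    - [-0.09,0,-0.03,0,0.2]
    - [-0.1,0,-0.029,0,0.2]
    - [-0.109,0,-0.027,0,0.2]
    - [-0.119,0,-0.0245,0,0.2]
    - [-0.128,0,-0.021,0,0.2]
    - [-0.137,0,-0.017,0,0.2]
    - [-0.145,0,-0.013,0,0.2]
    - [-0.153,0,-0.007,0,0.2]
    - [-0.161,0,-0.001,0,0.2]
    - [-0.161,0,-0.001,0,0.2]
    - [-0.161,0,-0.001,0,0.2]

```text
time_s: 13.5
position: [0.6709, 0.0089, 0.2712]
tcp_rot: [[-0.2, -0.979, 0.023], [-0.977, 0.201, 0.067], [-0.07, -0.009, -0.997]]
ft_force: [5.1, 3.5, 7.0]
grip_width: 0.0311
```

```bash
python3 look.py
```

```text
13.5 tcp in box mm [ 10.8614 119.091  271.2389] [5.1442 3.544  7.035 ] 0.03113637862109978
tool yaw rel box deg -89.97243802796167
```

>>> move_arm:
  commands:
    - [0,0,0,0,0.8]
    - [0,0,0,0,0.8]
    - [0,0,0,0,0.8]
    - [0,0,-0.03,0,0.8]
    - [0,0,-0.06,0,0.8]
    - [0.02,0,-0.06,10,0.8]
    - [0.04,-0.01,-0.06,20,0.8]
    - [0.06,-0.015,-0.06,30,0.8]
    - [0.08,-0.02,-0.06,40,0.8]
    - [0.1,-0.02,-0.06,50,0.8]
    - [0.112,-0.027,-0.06,60,0.8]
    - [0.112,-0.027,-0.06,90,0.8]
    - [0.112,-0.027,-0.06,90,0.8]
    - [0.112,-0.027,-0.06,90,0.8]
    - [0.112,-0.027,-0.06,90,0.8]
    - [0.112,-0.027,-0.06,90,0.8]
    - [0.112,-0.027,-0.06,90,0.8]

```text
time_s: 15.2
position: [0.6701, -0.1113, 0.3189]
tcp_rot: [[-0.979, 0.203, 0.01], [0.203, 0.977, 0.066], [0.003, 0.067, -0.998]]
ft_force: [-0.4, 0.6, -0.5]
grip_width: 0.0696
```

```bash
python3 - <<'E'
import sys; sys.argv+=["side:200:130:440:310:3.3:e.png"]
from go import *
for t in [(39,0,270),(39,0,214)]: print(t,shift(s,t))
E
```

```text
15.2 tcp in box mm [ 34.2637   1.2105 318.9491] [-0.437   0.5651 -0.5456] 0.06963927231168175
tool yaw rel box deg 179.90643640669538
(39, 0, 270) [-0.0049 -0.0045  0.0487]
(39, 0, 214) [-0.0051 -0.0082  0.1046]
```

View pics/e.png

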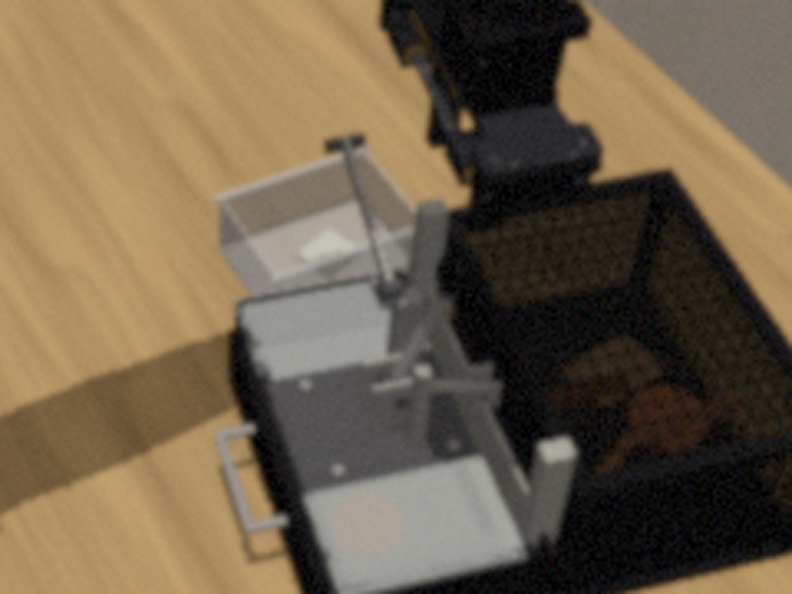

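The catch lies over to the left, running from its hinge at crop (390,290) to the grip at (345,140). I'll check that angle numerically while descending on the knob.

```bash
python3 - <<'E'
from go import *
f=imaging.grab_frame("side")
for th in(2.0,2.2,2.5,2.8): print(th,(proj(f,w(b,(8,45-125*np.cos(th),180+125*np.sin(th))))-[200,130])*3.3)
E
```

```text
15.25 tcp in box mm [ 34.4456   1.2839 319.1109] [ 0.6573 -0.0475  0.0843] 0.06962014573492532
tool yaw rel box deg 179.98613386167463
2.0 [[371.5112 126.8517]]
2.2 [[360.7529 121.3673]]
2.5 [[347.2929 125.9627]]
2.8 [[337.7974 144.2777]]
```

>>> move_arm:
  commands:
    - [-0.005,-0.004,0.02,0,0.8]
    - [-0.005,-0.004,0.049,0,0.8]
    - [-0.005,-0.006,0.075,0,0.8]
    - [-0.005,-0.008,0.104,0,0.8]
    - [-0.005,-0.008,0.104,0,0.8]
    - [-0.005,-0.008,0.104,0,0.2]
    - [-0.005,-0.008,0.104,0,0.2]
    - [-0.005,-0.008,0.104,0,0.2]
    - [-0.005,-0.008,0.104,0,0.2]
    - [-0.005,-0.008,0.104,0,0.2]

```text
time_s: 16.3
position: [0.676, -0.113, 0.2167]
tcp_rot: [[-0.979, 0.202, 0.015], [0.203, 0.977, 0.066], [-0.001, 0.068, -0.998]]
ft_force: [0.8, -0.6, 1.8]
grip_width: 0.0377
```

```bash
python3 - <<'E'
from go import *
c=box(s["position"])
for a in np.arange(.35,-.36,-.1): print(round(a,2),shift(s,(c[0]-39.4+115*np.sin(a),c[1],c[2]+115*(np.cos(a)-np.cos(.35)))))
E
```

```text
16.3 tcp in box mm [ 40.3965   0.6889 216.7112] [ 0.7642 -0.6363  1.8191] 0.03766850885365181
tool yaw rel box deg 179.92118933949914
0.35 [-0.  0.  0.]
0.25 [ 0.0109  0.0002 -0.0034]
0.15 [ 0.0222  0.0004 -0.0057]
0.05 [ 0.0336  0.0004 -0.0069]
-0.05 [ 0.0451  0.0004 -0.0069]
-0.15 [ 0.0566  0.0003 -0.0058]
-0.25 [ 0.0678  0.0001 -0.0035]
-0.35 [ 0.0788 -0.0001 -0.0001]
```

The catch matches about 2.8 rad. Let the grip finish closing.

>>> move_arm:
  commands:
    - [0,0,0,0,0.1]
    - [0,0,0,0,0.1]
    - [0,0,0,0,0.1]
    - [0,0,0,0,0.1]

```text
time_s: 16.7
position: [0.6764, -0.1115, 0.2167]
tcp_rot: [[-0.979, 0.201, 0.016], [0.202, 0.977, 0.068], [-0.002, 0.07, -0.998]]
ft_force: [-0.6, 5.0, 3.4]
grip_width: 0.0325
```

>>> move_arm:
  commands:
    - [0.005,0,-0.002,0,0.1]
    - [0.011,0,-0.003,0,0.1]
    - [0.017,0,-0.005,0,0.1]
    - [0.022,0,-0.006,0,0.1]
    - [0.028,0,-0.006,0,0.1]
    - [0.034,0,-0.007,0,0.1]
    - [0.04,0,-0.007,0,0.1]
    - [0.045,0,-0.007,0,0.1]
    - [0.051,0,-0.006,0,0.1]
    - [0.057,0,-0.006,0,0.1]
    - [0.063,0,-0.005,0,0.1]
    - [0.068,0,-0.003,0,0.1]
    - [0.074,0,-0.002,0,0.1]
    - [0.079,0,0,0,0.1]
    - [0.079,0,0,0,0.1]
    - [0.079,0,0,0,0.1]

```text
time_s: 18.3
position: [0.6034, -0.096, 0.2191]
tcp_rot: [[-0.979, 0.2, 0.028], [0.201, 0.977, 0.067], [-0.014, 0.071, -0.997]]
ft_force: [6.9, 4.6, 4.0]
grip_width: 0.0323
```

```bash
python3 look.py side:200:130:440:310:3.3:g.png
```

```text
18.3 tcp in box mm [-34.1482   2.7298 219.1116] [6.8531 4.5612 3.9693] 0.03230853843228857
tool yaw rel box deg 179.99558430011533
```

View pics/g.png

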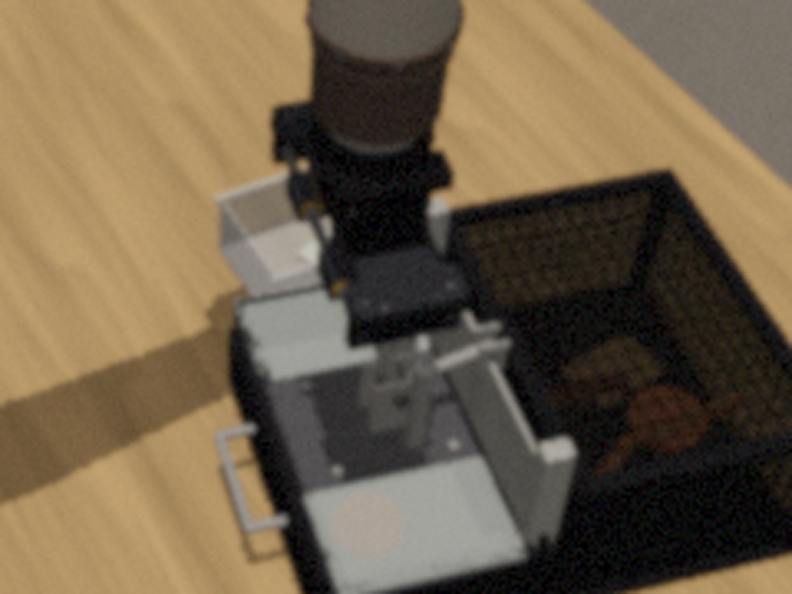

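The shutter is well up: its top edge is about level with the post top at (560,440). The lever is near its stop, so I pull on until it stops.

>>> move_arm:
  commands:
    - [0.003,0,0.001,0,0.1]
    - [0.006,0,0.002,0,0.1]
    - [0.009,0,0.003,0,0.1]
    - [0.01,0,0.003,0,0.1]
    - [0.01,0,0.003,0,0.1]
    - [0.01,0,0.003,0,0.1]
    - [0.01,0,0.003,0,0.1]

```text
time_s: 19.05
position: [0.5952, -0.0942, 0.2164]
tcp_rot: [[-0.979, 0.2, 0.031], [0.202, 0.977, 0.066], [-0.017, 0.071, -0.997]]
ft_force: [9.2, 3.4, 3.5]
grip_width: 0.032
```

```bash
python3 look.py
```

```text
19.05 tcp in box mm [-42.5906   2.8251 216.3589] [9.1653 3.4324 3.482 ] 0.032008458403230036
tool yaw rel box deg 179.96955661432554
```

>>> move_arm:
  commands:
    - [0.003,0,0,0,0.1]
    - [0.006,0,0,0,0.1]
    - [0.006,0,0,0,0.1]
    - [0.006,0,0,0,0.1]
    - [0.006,0,0,0,0.1]

```text
time_s: 19.55
position: [0.5948, -0.0941, 0.2163]
tcp_rot: [[-0.979, 0.2, 0.043], [0.202, 0.977, 0.064], [-0.03, 0.071, -0.997]]
ft_force: [22.6, -3.4, -4.6]
grip_width: 0.0321
```

```bash
python3 look.py side:200:130:440:310:3.3:i.png top:250:100:410:250:4:j.png
```

```text
19.55 tcp in box mm [-42.9755   2.9213 216.3043] [22.6274 -3.434  -4.6472] 0.03210159158181498
tool yaw rel box deg 179.92860537813095
```

View pics/i.png

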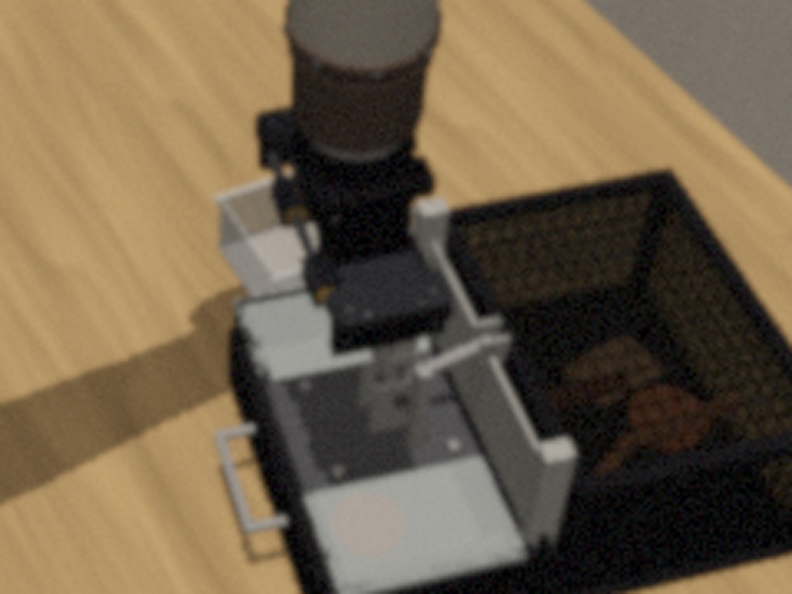

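View pics/j.png

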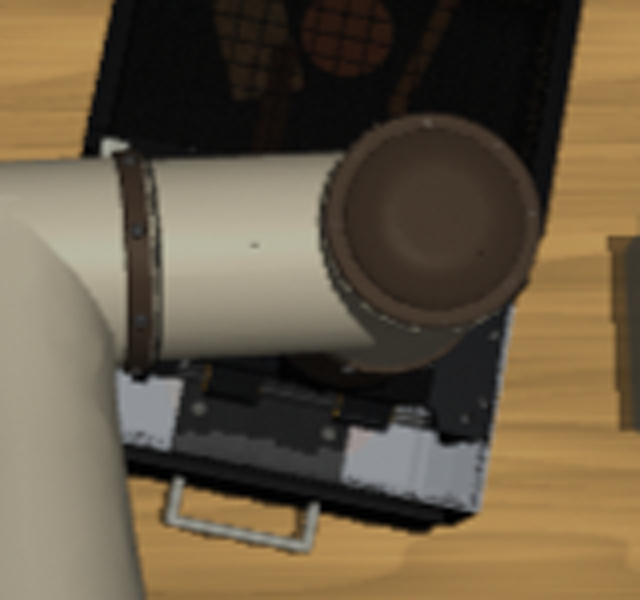

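The lever is on its stop: the force rose from 9 to 23 N with under 0.5 mm of motion. The shutter's top edge is level with the post tops and the drawer front is flush. Handing in.

```bash
python3 -c "
from rig import ctrl;ctrl.job_done();s=ctrl.sense();print(s['time_s'],s['ft_force'],s['grip_width'])"
```

```text
the job is handed in; nothing more can be done
the job is handed in; nothing more can be done
```

I pushed the drawer home, flipped the catch over to the left, and pulled the lever to its stop. I handed in at about 19.6 s with the gripper still holding the knob.

**Last checks:**
- **Lever:** against its stop. The force at the wrist rose from 9 to 23 N while the gripper moved less than 0.5 mm. The grip opening was 32 mm on the 34 mm knob.
- **Shutter:** its top edge is level with the guide posts in the side picture.
- **Drawer:** its front is flush in both final pictures. It had also stopped hard when pushed, with the force rising and no further motion.
- **Catch:** it measured about 2.7–2.8 rad after I let go of it. In the final pictures the gripper hides it, so I could not check it again, but nothing came near it.
- **Tubs and pen:** nothing touched them on the way. The open tub sits where it was in the side picture. I did not measure the other tub or the pen again at the end.

**One slip:** the first 90° turn of the tool ran into the last joint's limit, which left the tool tilted about 4°. I turned it the other way and worked with that tilt to the end.

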